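# Close the used-blade bin by its hidden release notch

## Robot

A 6-joint arm with a two-finger parallel gripper is mounted at the origin on a cart in front of the work surface, level with it; the furniture and walls round the work are solid. World frame = base frame: x ahead of the robot, y to its left, z up, the work surface at z = 0. Lengths are in mm, angles in degrees, forces in N, time in s.
With the tool pointing down it reaches from about 200 to 875 mm from the base axis. Payload 3.4 kg.
Tool frame: the origin (TCP) lies midway between the tips of the shut fingers; the grasp point (between the pads) lies 19 mm behind it; z points along the fingers, y is the line along which they close (so a half turn about z gives the same grasp; the last joint's range is limited). The gripper opens to 94 mm and grips with 3 to 60 N. Pads are 16 mm wide; open, the fingers measure 119 mm over their backs; the gripper's body (75 mm by 177 mm) begins 78 mm behind the grasp point.
Start: joints at [-6.933, 15.808, 86.224, -0, 77.962, -6.933], TCP at [575.035, -0.01, 205.493] pointing down, gripper open.
Joint ranges: [-165.64, 165.64], [-43.16, 119.46], [12.63, 154.43], [-67.54, 247.53], [6.08, 155.33], [-154.97, 154.97]. Speed limits (degrees/s): [147.25, 147.25, 180, 180, 180, 180].

## Interface

Orientations are given as [roll, pitch, yaw] about the fixed x, y, z axes, in that order (R = Rz(yaw) Ry(pitch) Rx(roll)).
In Python, from bench import env gives the robot as it stands.
- The arm moves only by the tool hand_motion, called after "Request:" by a JSON object that holds its "op" and its "data". Schema: {"type":"object","properties":{"plan":{"type":"array","items":{"type":"number"},"minItems":7,"maxItems":84},"clamp_n":{"type":"number"},"only":{"type":"string"},"quiet":{"type":"boolean"},"lines":{"type":"string"}},"required":["plan"],"additionalProperties":false}. plan is one flat list of numbers that holds 1 to 12 rows one after another, with no inner brackets; each row has 7 numbers: the opening from 0.0 (shut) to 1.0 (fully open), then dx, dy, dz in shares of the most that a row can go, 1 being 62.5 mm, then a rotation vector rx, ry, rz in degrees; each row shifts and turns the commanded pose from where the row before left it, along the tool's axes as they then stand; what a row does not reach is not made up. A row lasts 1/8 s, in which the tool goes at most 62.5 mm and 10.7 degrees, less where a joint would pass 70% of its speed; a pose out of reach is approached as far as the arm can. The fingers move at their own pace and stop on an object; clamp_n is the grip in N (left out, the last holds). Time passes only in rows, so rows that do not move let the fingers close. The tool returns the time, the measured TCP pose, the force, the opening and the grip force at its end. only (a regular expression) keeps the lines of the reply that match it, lines (a string "A,B") keeps lines A to B, and quiet returns only ok. Input that does not fit is refused with a message, and nothing moves.
- env.read_state(): the state, without advancing time (a new reading comes with each control period).
- env.camera(name): name is "scene" or "side" or "wrist"; returns (picture, depth): 400x640x3 uint8, blue, green, red; 400x640 float32, mm along the optical axis (not along the pixel's ray), 0 where there is no reading.
- env.camera_params(name): a dict with "fx", "fy", "cx", "cy" (pixels), "rvec" (rotation vector, rad) and "tvec" (3), from world to camera coordinates, as OpenCV has them. Camera axes: x right, y down, z forward; pixel columns grow to the right and rows downward; lengths in mm; the calibration is good to about 2 mm. A picture is of the moment at which its call begins: read the wrist's pose just before it. camera_params takes no time and is no camera call; for the wrist camera it gives the pose at the moment of the call.
- env.sign_off(): hands the job in; it is judged then, once.
The state is a dict: "time": time; "joint_pos": joint angles; "joint_velocities": joint speeds; "joint_torque": joint torques, N m; "ee_pos": TCP position; "tcp_rot": TCP orientation; "force": force on the tool from outside, world axes, zero at the start; "wrist_torque": the same for the moment, N m; "width": opening from 0.0 (shut) to 1.0 (fully open); "grip_force": force on a finger pad.
Only numpy, scipy, OpenCV 4.12 (cv2) and the standard library are available. Lean on these libraries where they do the work, as an engineer would, in place of code of your own. Each camera call takes 0.05 s, during which the arm holds its last target. There are 200 camera calls.

## Task

The yellow used-blade bin stands open and has to be closed now that sectioning is over. Feel along the top of the dial's raised rim with a fingertip until you find the one notch in it, press the spring key inside the notch down to free the dial, and push the dial by the notch a quarter turn clockwise (seen from above) until its opening is covered and the key has sprung up again and locked it. Nothing is to be picked up: push gently with the fingertips, do not lift, tip or shove the bin along, and leave the other things on the bench alone.

Things in the scene. Friction and masses are not known exactly. Their poses are not given: they have to be found in the camera images.
- bin: Used-blade bin: round yellow plastic tub, loose on the bench, about 1.5 kg, 140 mm across at the foot, 173 mm across at the lid collar, 110 mm high in all. Origin at the centre of its underside, z up; the dial on its lid turns about this z axis. Its yaw tells nothing about the notch: the lid has been snapped on at an arbitrary angle.
- rim_centre (a point): Centre of the dial's rim, level with its flat top (110 mm above the bin's underside). Raised ring of the same yellow plastic, radius 58 to 76 mm. It has one notch, a gap 29 (inside) to 38 mm (outside) wide along the rim, open inward and outward, the key as its floor 7 mm below the rim's top. At the start the notch's middle is within 1.4 rad, either way round, of the rim's -x (robot side) point.
- dial_centre (a point): Centre of the dial's plate inside the rim, 16 mm below the rim's top; webs and a hub stand up to 3 mm above the plate. Outside the rim the lid's collar lies 18 mm below the rim's top. A fan-shaped opening in the plate lies across the dial from the notch; at the start it stands over the same opening in the lid.
- dial (a joint): Turn of the dial on the lid in rad, growing clockwise seen from above: 0 open (start), 1.571 closed, at a stop. With the key up at 0 it is locked (but for slight play); with the key pressed it turns with about 0.1 N m and stays where left. Once it has turned a little, the lid holds the key about 3.5 mm down, so the key need not be pressed further.
- key (a joint): How far the spring key in the notch is down, in m: 0 up, 0.006 fully down. About 1.5 N starts it, 5 N takes it fully down; the dial is free from 0.0037. With the dial closed (within about 0.03 rad of 1.571) and nothing pressing on the key, it springs up to 0 and locks the dial.
- scalpel: Scalpel lying on the bench right of the bin, 9x136x5 mm, origin at the centre of its underside. Leave alone.
- forceps: Steel forceps lying on the bench left of the bin, 12x128x5 mm, origin at the centre of its underside. Leave alone.
- cassette_3: Embedding cassette with a wax block, 28x41x12 mm, left of the bin, origin at the centre of its underside. Leave alone.
- blade_dispenser: Blade dispenser with a black slider on top, 26x58x30 mm, right of the bin, origin at the centre of its underside. Leave alone.
- box_green_a: Small open white card box with green holders, 70x88x24 mm, right of the bin, origin at the centre of its underside. Leave alone.
- box_green_b: Small open white card box with green holders, 62x90x33 mm, behind the bin, origin at the centre of its underside. Leave alone.

How it is judged (in metres and radians):
On the way, in this order (a step that is already met when the one before it is completed fails the run):
1. the key in the notch is pressed down while the dial still stands open (value of joint key above 0.0037 m and value of joint dial below 0.12 rad and contact force between the fingers and bin above 0.5 N), for 0.05 s.
2. the dial is pushed past half way (value of joint dial above 0.8 rad).
At the end, for the whole second after the job is handed in: The dial is turned to its closed stop (over 1.50 of 1.571 rad), the key has sprung up and locked it (less than 1.5 mm down), and the bin stands upright and still on the bench within 40 mm of where it stood (value of joint dial above 1.5 rad and value of joint key below 0.0015 m and angle between bin's own z axis and vertical below 0.05 rad and height (world z) of bin below 0.01 m and distance of bin from where it was at the start of the episode below 0.04 m and linear speed of bin below 0.02 m/s); the robot touches nothing.
It fails at once if the bin is lifted or tipped (height (world z) of bin above 0.012 m or angle between bin's own z axis and vertical above 0.12 rad).
It fails at once if the bin is shoved more than 40 mm (distance of bin from where it was at the start of the episode above 0.04 m).
It fails at once if the bin is pushed with more than 45 N (contact force between the fingers and bin above 45 N).
It fails at once if another thing on the bench is moved more than 20 mm (distance of any of scalpel, forceps, cassette_3, blade_dispenser, box_green_a, box_green_b from where it was at the start of the episode above 0.02 m).
It also fails if it takes over 54 s, if anything falls off the work surface, if the arm or the gripper's body presses on something with over 40 N, if the wrist force passes 120 N, or if a joint passes its speed limit or range.

## Working session

There is one attempt and no reset: what is moved stays moved. The work goes in short steps, Python scripts to look and compute and a tool call to move; the robot and the scene stay as the last step left them, time stands still between calls to the robot, and variables do not carry over. Pictures are saved under pics/ and viewed, at most 10 in all, crops included, and the job is handed in when it is done.

```bash
ls; mkdir -p pics
```

Create h.py:
```python
import numpy as np, cv2
from bench import env
def cloud(name):
    p=env.camera_params(name); im,d=env.camera(name)
    R=cv2.Rodrigues(np.array(p["rvec"],float))[0]; t=np.array(p["tvec"],float).ravel()
    v,u=np.mgrid[:400,:640]
    c=np.stack([(u-p["cx"])/p["fx"]*d,(v-p["cy"])/p["fy"]*d,d],-1)
    return im,d,(c-t)@R
```

Run:
```python
from h import *
s=env.read_state(); print(s)
ims=[]
for n in ["scene","wrist"]:
    im,d,P=cloud(n); np.savez(f"{n}.npz",im=im,d=d,P=P); cv2.imwrite(f"pics/{n}.png",im)
    m=(d>0)&(im[...,0]<0.6*im[...,2])&(im[...,1]>90)&(P[...,2]>60)&(P[...,2]<150)
    q=P[m]; print(n,m.sum(),np.percentile(q,[1,50,99],axis=0) if len(q) else 0)
    t=q[q[:,2]>q[:,2].max()-6] if len(q) else q; print(np.histogram(q[:,2],bins=range(60,150,3)))
```

```text
bench.py
pics
{'time': 0.0, 'joint_pos': array([-6.93335008e+00,  1.58484285e+01,  8.62943093e+01,  1.11578250e-03,
        7.79624833e+01, -6.93221200e+00]), 'joint_velocities': array([-0.06481045,  0.1125677 , -0.07239113, -0.0360922 , -0.0538433 ,
        0.00172551]), 'joint_torque': array([ 1.66144628e-04, -4.04588020e+01, -2.37234324e+01,  7.02253589e-02,
        3.46444664e-02, -1.77189750e-04]), 'ee_pos': array([5.74432259e+02, 6.55119167e-02, 2.04603066e+02]), 'tcp_rot': array([-1.79895680e+02, -1.37824958e-02,  8.99986157e+01]), 'force': array([-0.63872661,  0.62835714, -0.17897602]), 'wrist_torque': array([-0.04156111,  0.00302092,  0.00569663]), 'grip_force': 0.0, 'width': 0.9996303440480093}
scene 1973 [[ 466.55633032 -216.96013009   75.86502228]
 [ 535.74643649    1.36277149   96.41888864]
 [ 787.7040904    66.85097828  112.54067912]]
(array([  3,   3,   0,   3,   5,  13,   2,   0,   3,  15, 264, 620, 201,
        11,  64,  15, 450, 300,   0,   1,   0,   0,   0,   0,   0,   0,
         0,   0,   0]), array([ 60,  63,  66,  69,  72,  75,  78,  81,  84,  87,  90,  93,  96,
        99, 102, 105, 108, 111, 114, 117, 120, 123, 126, 129, 132, 135,
       138, 141, 144, 147]))
wrist 19932 [[470.98953423 -71.9794534   90.03222232]
 [547.94624918  13.55442272  95.30046336]
 [633.64389602  79.68947218 111.45752127]]
(array([  24,   28,   30,    7,    0,    0,    1,    1,    1,  104, 2823,
       7800, 1028,  138,  637,  183, 6370,  757,    0,    0,    0,    0,
          0,    0,    0,    0,    0,    0,    0]), array([ 60,  63,  66,  69,  72,  75,  78,  81,  84,  87,  90,  93,  96,
        99, 102, 105, 108, 111, 114, 117, 120, 123, 126, 129, 132, 135,
       138, 141, 144, 147]))
```

View pics/wrist.png

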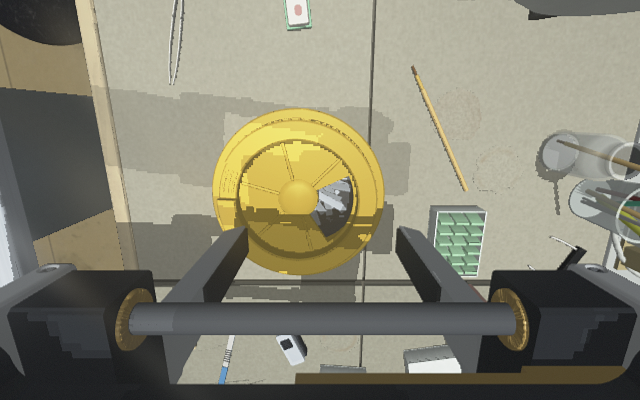

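View pics/scene.png

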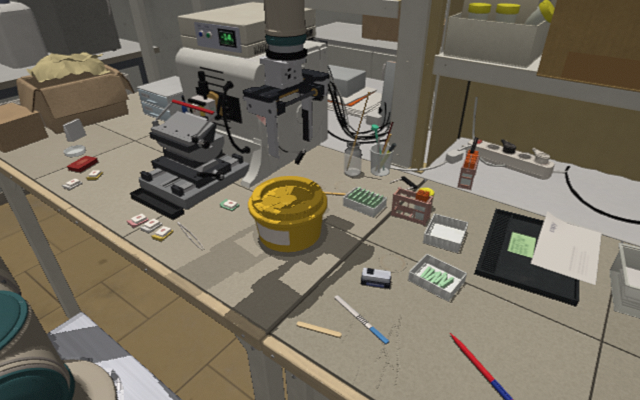

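Create fit.py:
```python
from h import *
from scipy.optimize import least_squares
for n in ["scene","wrist"]:
    z=np.load(n+".npz"); im,d,P=z["im"],z["d"],z["P"]
    m=(d>0)&(im[...,0]<0.6*im[...,2])&(im[...,1]>90)&(P[...,2]>107)&(P[...,2]<115)
    q=P[m]
    f=lambda c:np.maximum(0,np.hypot(*(q[:,:2]-c).T)-76)+np.maximum(0,58-np.hypot(*(q[:,:2]-c).T))
    c=least_squares(f,[550,0],loss="soft_l1").x
    r=np.hypot(*(q[:,:2]-c).T); print(n,c,np.percentile(r,[1,5,50,95,99]),np.median(q[:,2]))
    a=(np.degrees(np.arctan2(q[:,1]-c[1],q[:,0]-c[0]))%360)
    print("rim",np.histogram(a,bins=range(0,361,10))[0])
    Q=P[(d>0)&(P[...,2]>99)&(P[...,2]<106)]; r=np.hypot(*(Q[:,:2]-c).T); Q=Q[(r>61)&(r<73)]
    print("key",np.histogram(np.degrees(np.arctan2(Q[:,1]-c[1],Q[:,0]-c[0]))%360,bins=range(0,361,10))[0])
```

```bash
python3 fit.py
```

```text
scene [549.96501405  -4.53660746] [57.78326051 58.81705581 67.30727022 74.69286115 75.90600413] 110.82747657529038
rim [22 22 24 22 23 23 20 24 25 19 19 25 21 29 19  1  0  8 32 32 31 30 29 30
 30 26 25 22 27 21 23 12  3  6  9 20]
key [ 1  0  2  3  2  1  1  0  0  0  0  0  0  0  8 15 19  3  0  3  1  2  2  1
  0  0  0  0  0  0  0  0  0  0  0  1]
wrist [550.95720721  -1.44026461] [57.9789615  58.66306171 67.0593083  74.87186431 75.70225451] 110.09256889401013
rim [232 240 246 251 263 263 270 272 276 267 272 266 268 258 238   0   0  66
 222 221  54  21 131 199 194 195 189 194 200 195 198 198 206 212 220 221]
key [  0   0   0   0   0   0   0   0   0   0   0   0   0   0   0 138 154 128
   0   0   0   0   0   0   0   0   0   0   0   0   0   0   0   0   0   0]
```
Depth sees the notch clearly at ~ 150-177 deg; middle ~162. Wait check wrist edges: rim at 149 full, 170-180 66/222 → 177? So notch 150–177, center 163.5? width 27 deg at r=67: 31.6mm. OK. Is it a decoy though ("feel along")? Opening lies across: opening at wrist picture right lower... The wrist picture: robot side (-x) orientation? Tool yaw 90, image: bench things behind... Wrist image: scalpel (right, -y) at bottom; forceps (left,+y) at top. So image up=+y; image right = +x. Opening at right slightly down: +x, -y slightly → -17 deg. Opposite = 163. Consistent. 

The wrist view looks straight down on the bin, with image right = +x and image up = +y. The dial's hub is at about (297,198) and the opening at about (336,205). The scene view shows the bin at about (288,215) and nothing near it. Depth shows one gap in the rim at roughly 150–177°, opposite the opening as expected. Next I'll refine its edges.

Run:
```python
from h import *
for n,c in (("wrist",[551,-1.4]),("scene",[550,-4.5])):
    z=np.load(n+".npz"); d,P=z["d"],z["P"]
    r=np.hypot(P[...,0]-c[0],P[...,1]-c[1]); a=np.degrees(np.arctan2(P[...,1]-c[1],P[...,0]-c[0]))%360
    m=(d>0)&(r>60)&(r<74)&(a>140)&(a<190)
    for k in range(140,190,3 if n=="wrist" else 6):
        mm=m&(a>=k)&(a<k+3); print(n,k,mm.sum(),np.round(np.median(P[...,2][mm]),1) if mm.any() else "")
    for A in [162.5,163.5]:
        t=np.radians(A); print(A,np.array(c)+67*np.array([np.cos(t),np.sin(t)]))
```

```text
wrist 140 60 110.3
wrist 143 688 314.6
wrist 146 398 310.3
wrist 149 27 104.2
wrist 152 55 103.3
wrist 155 52 103.4
wrist 158 54 103.5
wrist 161 58 103.2
wrist 164 54 103.3
wrist 167 50 103.2
wrist 170 53 103.6
wrist 173 54 103.3
wrist 176 78 104.3
wrist 179 53 110.2
wrist 182 52 110.3
wrist 185 49 110.2
wrist 188 38 110.1
162.5 [487.1009643   18.74728857]
163.5 [486.75907776  17.6290281 ]
scene 140 7 110.0
scene 146 38 108.8
scene 152 40 309.3
scene 158 33 327.7
scene 164 36 327.7
scene 170 36 101.3
scene 176 39 109.6
scene 182 43 107.6
scene 188 33 102.2
162.5 [486.1009643   15.64728857]
163.5 [485.75907776  14.5290281 ]
```

Request:
{"op": "hand_motion", "data": {"plan": [0,0,0,0,0,0,8.5,0,0,0,0,0,0,8.5,0,0,0,0,0,0,0], "clamp_n": 10}}

```text
time: 0.48
ee_pos: [574.8, 0.0, 205.1]
tcp_rot: [-180.0, 0.0, 73.1]
force: [-0.3, -0.3, -0.0]
width: 0.718
grip_force: 0.0
```

The manual's scale: shifts go in shares of 62.5 mm. Converting my numbers, -44.7 mm is -0.7152, 40 mm is 0.64.

Request:
{"op": "hand_motion", "data": {"plan": [0,-0.0768,-0.7152,0,0,0,0,0,-0.0768,-0.7152,0,0,0,0,0,0,0,0.64,0,0,0,0,0,0,0.64,0,0,0,0,0,0,0,0,0,0,0,0,0,0,0,0,0]}}

```text
time: 1.23
ee_pos: [487.8, 16.8, 126.5]
tcp_rot: [179.9, -0.0, 73.1]
force: [0.3, -0.3, -0.3]
width: 0.076
grip_force: 0.0
```

Run:
```python
from h import *
im,d,P=cloud("wrist"); cv2.imwrite("pics/w2.png",im)
im,d,P=cloud("side"); cv2.imwrite("pics/s2.png",im)
```

```text
(no output)
```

View pics/w2.png

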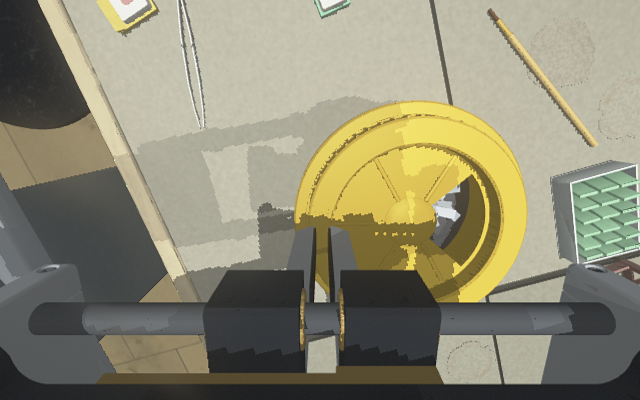

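View pics/s2.png

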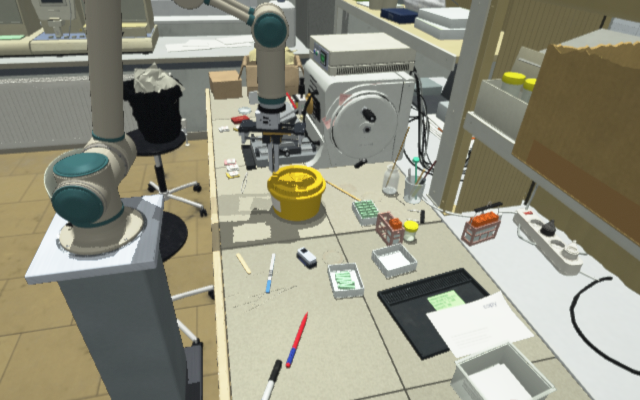

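The wrist view shows the fingers (about (320,240)) almost shut over the robot-side rim. The side view (bin at about (297,192)) shows the bin standing undisturbed. I'll go down into the notch by feel.

To row units: 8 mm is 0.128, 3 mm is 0.048.

Request:
{"op": "hand_motion", "data": {"plan": [0,0,0,0.128,0,0,0,0,0,0,0.128,0,0,0,0,0,0,0.048,0,0,0,0,0,0,0,0,0,0]}}

```text
time: 1.82
ee_pos: [486.5, 17.0, 106.1]
tcp_rot: [-180.0, 0.0, 73.0]
force: [-0.1, 0.1, 0.5]
width: 0.005
grip_force: 0.0
```

Request:
{"op": "hand_motion", "data": {"plan": [0,0,0,0.032,0,0,0,0,0,0,0.032,0,0,0,0,0,0,0,0,0,0]}}

```text
time: 2.2
ee_pos: [486.9, 17.0, 102.6]
tcp_rot: [180.0, -0.0, 73.0]
force: [0.5, -0.1, 0.8]
width: 0.001
grip_force: 0.8
```

We're below the rim's top with no resistance, so the tip is in the notch. Now I'll press the key.

To row units: 2 mm is 0.032, 1.5 mm is 0.024.

Request:
{"op": "hand_motion", "data": {"plan": [0,0,0,0.032,0,0,0,0,0,0,0.024,0,0,0,0,0,0,0,0,0,0]}}

```text
time: 2.58
ee_pos: [486.9, 17.0, 99.1]
tcp_rot: [180.0, -0.0, 73.0]
force: [0.0, 0.1, 3.8]
width: 0.004
grip_force: 1.8
```

Request:
{"op": "hand_motion", "data": {"plan": [0,0,0,0.024,0,0,0,0,0,0,0,0,0,0]}}

```text
time: 2.82
ee_pos: [486.9, 17.0, 97.6]
tcp_rot: [180.0, -0.0, 73.0]
force: [-0.5, 0.0, 4.2]
width: 0.004
grip_force: 2.3
```

Request:
{"op": "hand_motion", "data": {"plan": [0,0.09344,0.00416,0,0,0,5,0,0.09344,0.00416,0,0,0,5,0,0,0,0,0,0,0]}}

```text
time: 3.2
ee_pos: [491.2, 27.9, 97.6]
tcp_rot: [180.0, 0.0, 63.1]
force: [-1.1, 0.7, 5.0]
width: 0.0
grip_force: 2.3
```

Request:
{"op": "hand_motion", "data": {"plan": [0,0.09344,0.00416,0,0,0,5,0,0.09344,0.00416,-0.008,0,0,5,0,0,0,-0.008,0,0,0]}}

```text
time: 3.58
ee_pos: [497.4, 37.8, 98.5]
tcp_rot: [180.0, -0.0, 53.1]
force: [-0.1, 0.0, 4.2]
width: 0.008
grip_force: 2.0
```

To row units: 5.84 mm is 0.09344, 0.26 mm is 0.00416.

Request:
{"op": "hand_motion", "data": {"plan": [0,0.09344,0.00416,0,0,0,5,0,0.09344,0.00416,0,0,0,5,0,0,0,0,0,0,0]}}

```text
time: 3.95
ee_pos: [505.2, 46.4, 98.4]
tcp_rot: [-180.0, -0.0, 43.2]
force: [-1.6, 0.1, 4.4]
width: 0.002
grip_force: 2.0
```

```bash
cp wrist.npz w0.npz
```

Create chk.py:
```python
from h import *
import subprocess
im,d,P=cloud("wrist"); np.savez("wrist.npz",im=im,d=d,P=P); cv2.imwrite("pics/w3.png",im)
im,d,P=cloud("scene"); np.savez("scene.npz",im=im,d=d,P=P); cv2.imwrite("pics/sc3.png",im[150:280,200:380].repeat(3,0).repeat(3,1))
subprocess.run(["python3","fit.py"])
```

```bash
python3 chk.py
```

```text
scene [549.65463275  -4.0665842 ] [57.97118059 58.96049282 67.1652016  74.9482968  76.35643336] 110.69123607561193
rim [23 24 25 23 26 21 22 23 23 11  6  0  0  0  0  0  0 17 26 27 32 27 30 30
 30 22 25 27 26 20 26 23 24 26 23 22]
key [2 3 1 3 3 0 0 0 0 0 0 0 0 3 0 0 0 1 1 0 2 1 0 1 0 0 0 0 0 0 0 0 0 0 0 0]
wrist [550.88611168  -1.34211757] [57.96407921 58.72954542 67.36856941 74.89958105 75.71317113] 110.08513526785657
rim [683 704 716 719 734 723 713 704 680 646 624 545   0   0   0   0   0   0
   0   0   0   0 176 268 197  55   0 116 462 525 529 560 588 600 635 663]
key [  0   0   0   0   0   0   0   0   0   0   0   0 106   0   0   0   0   0
   0   0   0   0   0   0   0   0   0   0   0   0   0   0   0   0   0   0]
```

View pics/w3.png

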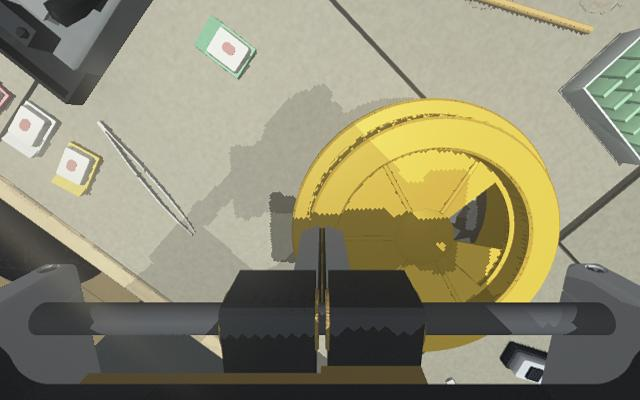

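The wrist view shows the opening half covered at (470,215) and the fingers in the notch at (322,235). The bin hasn't moved, so I'll keep turning.

To row units: 5.84 mm is 0.09344, 0.26 mm is 0.00416.

Request:
{"op": "hand_motion", "data": {"plan": [0,0.09344,0.00416,0,0,0,5,0,0.09344,0.00416,0,0,0,5,0,0.09344,0.00416,0,0,0,5,0,0.09344,0.00416,0,0,0,5,0,0.09344,0.00416,0,0,0,5,0,0.09344,0.00416,0,0,0,5,0,0,0,0,0,0,0]}}

```text
time: 4.92
ee_pos: [535.9, 62.6, 98.5]
tcp_rot: [-180.0, -0.0, 13.1]
force: [-0.1, 0.3, 4.4]
width: 0.005
grip_force: 2.0
```

Request:
{"op": "hand_motion", "data": {"plan": [0,0.09344,0.00416,0,0,0,5,0,0.09344,0.00416,0,0,0,5,0,0.09344,0.00416,0,0,0,5,0,0.09344,0.00416,0,0,0,5,0,0.09344,0.00416,0,0,0,5,0,0,0,0,0,0,0]}}

```text
time: 5.68
ee_pos: [564.9, 62.7, 98.5]
tcp_rot: [-180.0, -0.0, -11.8]
force: [-0.9, -0.3, 3.9]
width: 0.005
grip_force: 2.0
```

```bash
python3 chk.py
```

```text
scene [550.49276666  -4.10504029] [58.2298025  59.57915037 68.2266986  75.28274751 76.58004014] 110.73808203147192
rim [22 16  8  2  2  1  0  0  0  3 17 23 26 25 18  8 28 33 33 33 31 34 29 32
 26 24 24 27 20 21 27 21 19 20 20 19]
key [0 0 0 1 1 1 3 3 8 0 0 0 0 0 0 0 0 0 0 0 1 1 0 0 0 0 0 0 0 0 0 0 0 0 0 0]
wrist [551.37500443  -1.4639498 ] [57.96197297 58.69254183 67.3682646  74.86082593 75.71015648] 110.12731966515648
rim [718 703 685 665 631 605 234   0   0   0   9   0   0   0   0   0  30 304
 256 151  14  13 290 510 531 539 570 592 620 651 675 692 712 709 719 722]
key [ 0  0  0  0  0  0 75 29  0  0  0  0  0  0  0  0  0  0  0  0  0  0  0  0
  0  0  0  0  0  0  0  0  0  0  0  0]
```

Request:
{"op": "hand_motion", "data": {"plan": [0,0.056,0.0016,0,0,0,3,0,0,0,0,0,0,0]}}

```text
time: 6.02
ee_pos: [568.0, 61.9, 98.5]
tcp_rot: [180.0, -0.0, -14.9]
force: [-2.1, -0.2, 4.0]
width: 0.005
grip_force: 2.0
```

Request:
{"op": "hand_motion", "data": {"plan": [0,0.0368,0.0008,0,0,0,2,0,0,0,0,0,0,0]}}

```text
time: 6.28
ee_pos: [570.3, 61.3, 98.5]
tcp_rot: [180.0, 0.0, -17.0]
force: [-1.3, -0.1, 3.9]
width: 0.001
grip_force: 2.0
```

Request:
{"op": "hand_motion", "data": {"plan": [0,0.0192,0,0,0,0,1,0,0,0,0,0,0,0]}}

```text
time: 6.52
ee_pos: [570.8, 61.1, 98.3]
tcp_rot: [180.0, 0.1, -18.0]
force: [-2.6, 0.3, 4.4]
width: 0.005
grip_force: 2.1
```

Request:
{"op": "hand_motion", "data": {"plan": [0,0.0192,0,0,0,0,1,0,0,0,0,0,0,0]}}

```text
time: 6.78
ee_pos: [572.5, 60.7, 98.4]
tcp_rot: [-180.0, 0.0, -19.0]
force: [-3.2, -0.0, 3.4]
width: 0.003
grip_force: 2.0
```

Tangential force is rising, which suggests the stop. I'll push slightly more.

To row units: 1 mm is 0.016.

Request:
{"op": "hand_motion", "data": {"plan": [0,0.016,0,0,0,0,0.8,0,0,0,0,0,0,0]}}

```text
time: 7.02
ee_pos: [573.7, 60.4, 98.5]
tcp_rot: [-180.0, -0.0, -19.8]
force: [-2.8, 0.3, 4.9]
width: 0.004
grip_force: 2.0
```

Request:
{"op": "hand_motion", "data": {"plan": [0,0.016,0,0,0,0,0.8,0,0,0,0,0,0,0]}}

```text
time: 7.28
ee_pos: [574.7, 60.0, 98.5]
tcp_rot: [-180.0, -0.0, -20.6]
force: [-2.9, 0.9, 4.0]
width: 0.007
grip_force: 2.1
```

```bash
python3 chk.py
```

```text
scene [550.03155961  -4.53389229] [58.1161219  59.40733169 67.82779293 75.12148909 76.0494344 ] 110.79189444950386
rim [20  4  3  0  3  0  0  0  3 16 22 24 25 22 27  7 21 31 35 32 30 32 30 30
 26 28 24 24 23 21 25 20 21 19 21 20]
key [1 2 3 1 2 1 7 9 1 0 0 0 0 0 0 0 0 0 0 0 2 1 3 0 1 0 0 0 0 0 0 0 0 0 0 0]
wrist [551.49841484  -1.50343692] [57.92790602 58.70583639 67.33606737 74.85883734 75.6947661 ] 110.13722107839297
rim [709 691 666 637 607 536   0   0   0   7   0   0   0   0   0   2 299 260
 168  24   5 240 503 528 548 572 600 623 636 688 691 704 711 729 712 724]
key [ 0  0  0  0  0  0 21  0  0  0  0  0  0  0  0  0  0  0  0  0  0  0  0  0
  0  0  0  0  0  0  0  0  0  0  0  0]
```

Request:
{"op": "hand_motion", "data": {"plan": [0,-0.024,0,0,0,0,0,0,0,0,-0.048,0,0,0,0,0,0,-0.32,0,0,0,0,0,0,-0.8,0,0,0,0,0,-0.96,-0.48,0,0,0,0,0,-0.96,0,0,0,0,0,0,0,0,0,0,0]}}

```text
time: 8.25
ee_pos: [615.4, 172.6, 199.0]
tcp_rot: [-179.9, -0.1, -20.4]
force: [0.1, 0.1, -0.6]
width: 0.003
grip_force: 0.0
```

```bash
python3 chk.py
```

Run:
```python
from h import *
z=np.load("wrist.npz"); d,P=z["d"],z["P"]; c=[551.4,-1.5]
r=np.hypot(P[...,0]-c[0],P[...,1]-c[1]); a=np.degrees(np.arctan2(P[...,1]-c[1],P[...,0]-c[0]))%360
for k in range(52,96,3):
    mm=(d>0)&(r>60)&(r<74)&(a>=k)&(a<k+3)&(P[...,2]<115); print(k,mm.sum(),np.round(np.median(P[...,2][mm]),1) if mm.any() else "")
```

```text
scene [550.04673418  -4.41587441] [58.01186994 59.2886086  68.01026473 75.19355256 76.30437225] 110.73117926569077
rim [23 20 20 21 20 17  0  0 10 19 20 22 23 27 25 29 30 29 32 31 31 33 27 35
 31 28 29 25 27 26 25 24 24 22 23 23]
key [ 1  0  2  1  2  5 15 15  1  0  0  0  0  0  0  0  0  0  2  1  1  1  2  0
  1  0  0  0  0  0  0  0  0  0  0  0]
wrist [551.73174627  -1.23864502] [57.826082   58.57936382 67.01786488 74.81966172 75.60024593] 110.0689802134783
rim [290 286 285 278 264 244   0   0  65 224 223 205 206 209 201 200 205 208
 220 214 223 232 239 244 248 247 264 270 275 279 283 289 291 294 282 294]
key [  0   0   0   0   0   0 151 149 136   0   0   0   0   0   0   0   0   0
   0   0   0   0   0   0   0   0   0   0   0   0   0   0   0   0   0   0]
52 92 109.6
55 93 109.7
58 74 102.9
61 90 102.6
64 88 102.7
67 82 102.3
70 90 102.7
73 78 103.0
76 74 102.9
79 75 103.0
82 76 102.7
85 87 103.2
88 104 109.4
91 65 110.1
94 60 110.1
```

View pics/w3.png

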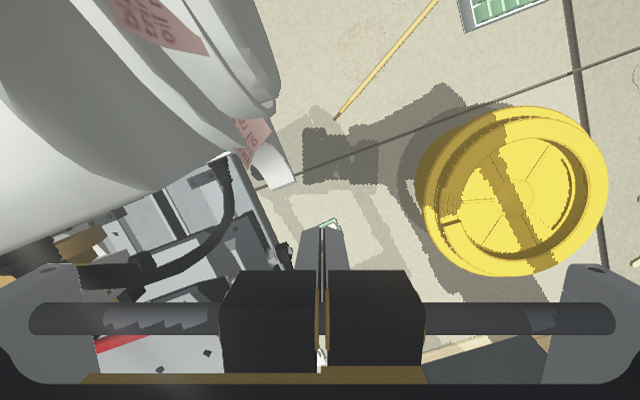

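The wrist view shows the bin at (515,190) with its opening covered. Depth puts the notch's middle near 73°, about 90° round from the start, and the key 7 mm below the rim top, so it's up again. The bin moved less than 2 mm and the robot touches nothing.

```bash
python3 -c "
from bench import env
print(env.sign_off())"
```

```text
the job is handed in; nothing more can be done
None
```

I closed the bin and handed the job in (no verdict came back): camera depth shows the dial turned about 90° clockwise, the key back up and the bin moved under 2 mm; I found the notch from camera depth instead of feeling along the rim.

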